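Tighten a medicine bottle's cap and hold it up to the label reader

TASK

One bottle in the grey tray is square and its cap has been left loose: while it still stands in its pocket, screw the cap fully home (clockwise). Then lift that bottle out and hold it in the air in front of the label reader, right way up, with the middle of its paper label 120 mm straight out from the lens and squarely facing it; the lens looks somewhat downward, so the bottle's top leans back away from the reader. Finish while still holding it there steadily, with the bottle clear of everything, and leave all the other things standing where they are.

Things in the scene. Friction and masses are not known exactly. Their poses are not given: they have to be found in the camera images.
- bottle: Square amber glass bottle, 0.12-0.26 kg, tallest in the tray: 44 x 44 mm, 80 mm high, 24 mm neck, round white cap 34 mm across from 90 to 116 mm above its underside. Origin: centre of underside, z up its axis. Its paper label with dark bars is on its +x face. Starts in one of five pockets, label to the tray's +x side (far from the robot); the pocket keeps it from turning (play about 0.1 rad).
- bottle_label (a point): Centre of the bottle's paper label (34 mm wide, 44 mm high), on the bottle's +x face, 22 mm from its axis, 42 mm above the underside.
- bottle_core (a point): Point on the bottle's axis 42 mm above its underside, 22 mm behind the label.
- cap_mid (a point): Centre of the cap, on the bottle's axis, 103 mm above its underside: a good height to grip.
- cap (a joint): Turn of the screw cap, rad: 0 = fully home (hard stop), growing as unscrewed (anticlockwise from above); starts between 0.6 and 1.2. It keeps its height, turns with about 0.06 N m of friction and stays where left; the bottle can be lifted by it. A small ridge on its top points to the label side when home.
- tray: Grey plastic tray, fixed, 170 (x) by 240 (y) by 30 mm high, with six square 47 mm pockets, 20 mm deep (floor 10 mm above the table), in rows at x = -36 and 36 mm, columns at y = -72, 0 and 72 mm; one is empty. Origin: centre of its underside, z up; its -x side faces the robot, give or take 0.3 rad.
- reader: Label reader fixed to the table on the robot's left: base plate 140 x 120 x 18 mm, steel post to 318 mm high behind the white head. Origin: on the table, 20 mm in front of the base plate's centre; z up; it looks along its own -x, which points to the robot's right, give or take 0.35 rad.
- reader_head: White head, 85 x 64 x 50 mm. Origin: centre of the front of the round black lens (38 mm across), 247 mm above the table, 40 mm in front of the reader's origin. The lens looks along the head's -x, 0.40 rad below level; y is level, z leans 0.40 rad from vertical, forward towards the bottle. A well presented bottle has its axes along the head's, x to x and z to z.
- reader_spot (a point): The reading spot: where the centre of the label is to be held, in the air 120 mm out from the lens along its line of sight, 200 mm above the table and 150.5 mm in front of the reader's origin. Axes as the head's.
- round_a: Small round amber bottle with white cap, 41 mm across, 68 mm high, in the tray; leave it. Origin under its centre.
- round_b: A second one like it, in the tray; leave it. Origin under its centre.
- pot_a: Round clear pot with a white lid, 43 mm across, 52 mm high, in the tray; leave it. Origin under its centre.
- pot_b: Round white pot, 42 mm across, 46 mm high, in the tray; leave it. Origin under its centre.
- tall_round: Round amber bottle, 54 mm across, 113 mm high, on the table beyond the tray to the right; leave it. Origin under its centre.
- dose_cup: Clear dosing cup, 40 mm across, 34 mm high, on the table beyond the tray; leave it. Origin under its centre.
- tape: Roll of paper tape lying flat, 80 mm across, 19 mm high, on the table to the right near the robot; leave it. Origin under its centre.
- carton: Small cardboard carton, 60 x 100 x 45 mm, on the table beyond the tray to the left; leave it. Origin under its centre.
Things that resemble listed ones, but are neither listed nor needed, are in the scene too. What is shaped like the bottle but purple is not meant.

How it is judged:
By the outcome, as a careful person would: the job done as asked, in the order asked, and still so for the second after the job is handed in, while the arm keeps its last pose, push and grip.
It also fails if it takes over 56 s, if anything falls off the work surface, if the arm or the gripper's body presses on something with over 40 N, if the wrist force passes 120 N, or if a joint passes its speed limit or range.

ROBOT

A 6-joint arm with a two-finger parallel gripper is mounted at the origin on the work surface. World frame = base frame: x ahead of the robot, y to its left, z up, the work surface at z = 0. Lengths are in m, angles in rad, forces in N, time in s.
With the tool pointing down it reaches from about 0.425 to 0.95 m from the base axis. Payload 3.5 kg.
Tool frame: the origin (TCP) lies at the very end of the fingers, on their centre line; the grasp point (between the pads) lies 19 mm behind it; z points along the fingers, y is the direction in which the jaws open and shut (so a half turn about z gives the same grasp; the last joint's range is limited). The gripper opens to 85 mm and grips with 20 to 120 N. Pads are 22 mm wide; open, the fingers measure 114 mm over their backs; the gripper's body (76 mm by 85 mm) begins 54 mm behind the grasp point. The pads swing forward as they close: fully open they stand 13 mm farther back than shut.
Start: joints at [1.074, 0.286, 1.577, -0, 1.279, -0.15], TCP at [0.229, 0.635, 0.231] pointing down, gripper open.
Joint ranges: [-2.77, 2.77], [-0.9, 2.22], [0.21, 2.48], [-1.53, 4.67], [0.24, 2.81], [-2.84, 2.84]. Speed limits (rad/s): [2.79, 2.79, 3.14, 3.14, 3.14, 3.14].

INTERFACE

Orientations are given as a unit quaternion [x, y, z, w].
In Python, from plant import get_state, vision, ctrl, cut_out gives the robot as it stands.
- The arm moves only by the tool jog_arm, never from a script. Its argument "commands" is text: rows parted by semicolons, each of 6 numbers parted by spaces: the shift along the world's x, y, z in m, then the turn, a rotation vector about the world's x, y, z in rad. A call has 1 to 20 rows; each row is the pose to reach, as a shift and turn from the pose commanded when the call began; what a row does not reach only later rows make up. A row lasts 1/8 s, in which the tool goes at most 62.5 mm and 10.7 degrees, less where a joint would pass 70% of its speed; a pose out of reach is approached as far as the arm can. A call with a gripper value outside its range is refused whole. "gripper" is the opening in per cent of the stroke, from 0 (shut) to 100 (fully open), set as the call begins (left out, the last holds). The fingers move at their own pace and stop on an object; "grip_force" is the grip in N (left out, the last holds). Time passes only in rows, so rows that repeat a pose let the fingers close. It gives the time, the measured TCP pose, the force and the opening at its end, in the units of the state.
- get_state(): the state, without advancing time (a new reading comes with each control period).
- vision.read_camera(name): name is "scene" or "side" or "wrist"; returns a dict with "frame" (384x512x3 uint8, red, green, blue), "z_map" (384x512 float32, m along the optical axis (not along the pixel's ray), 0 where there is no reading), "fx", "fy", "cx", "cy" (pixels), "R" (3x3) and "t" (3): a world point X has camera coordinates R X + t. Camera axes: x right, y down, z forward; pixel columns grow to the right and rows downward; lengths in m; the calibration is good to about 2 mm. The wrist camera is an equidistant fisheye: a pixel r from the principal point sees the ray r / f radians off the axis. A picture is of the moment at which its call begins.
- ctrl.sign_off(): hands the job in, once; it reports no verdict.
Trained networks look in the newest picture that a camera, given by its name, has taken for a name from the list of things; names that differ only in an ending like _2 or _b are one class to them, and where a whole thing is asked for, a point or a joint stands for the part that bears it (a point fixed in the world has none). Each returns a list of dicts, best first, with "conf" (0 to 1); they miss things now and then, are a little off and sometimes report something else, mostly with a low value. They report only what shows in the picture. A call takes as long as a camera call. They do not tell look-alikes from the thing itself.
- cut_out(camera, query): "pixels" (384x512 bool, what is visible of it) and "box" ([centre column, centre row, width, height] in pixels, round what is visible of it).
The state is a dict: "time": time; "qpos": joint angles; "dq": joint speeds; "joint_efforts": joint torques, N m; "eef_pos": TCP position; "tcp_rot": TCP orientation; "contact_force": force on the tool from outside, world axes, zero at the start; "wrist_torque": the same for the moment, N m; "opening": opening from 0.0 (shut) to 1.0 (fully open).
Only numpy, scipy, OpenCV 4.12 (cv2) and the standard library are available. Lean on these libraries where they do the work, as an engineer would, in place of code of your own. Each camera call takes 0.05 s, during which the arm holds its last target.

## Working session

There is one attempt and no reset: what is moved stays moved. The work goes in short steps, Python scripts to look and compute and a tool call to move; the robot and the scene stay as the last step left them, time stands still between calls to the robot, and variables do not carry over. Pictures are saved under pics/ and viewed, and the job is handed in when it is done.

Besides the shell and the picture viewer there is one more tool, called as name(argument=value, ...), one argument or row to a line, values as JSON. jog_arm: Moves the arm, as the interface text tells. Its arguments: {"type":"object","properties":{"commands":{"type":"string"},"gripper":{"type":"number"},"grip_force":{"type":"number"}},"required":["commands"]}

```bash
ls; mkdir -p pics; python3 - <<'E'
from plant import get_state, vision, ctrl, cut_out
import cv2
print(get_state())
for n in ("scene","side","wrist"):
    d=vision.read_camera(n); cv2.imwrite(f"pics/a_{n}.png",d["frame"][:,:,::-1])
    print(n,d["fx"],d["fy"],d["cx"],d["cy"],d["R"],d["t"])
E
```

```text
pics
{'time': 0.0, 'qpos': array([ 1.07400748e+00,  2.87176990e-01,  1.57816426e+00,  7.86966902e-06,
        1.27861270e+00, -1.50005226e-01]), 'dq': array([-0.00145514, -0.00113968,  0.00013221, -0.00149589,  0.00141682,
       -0.00038704]), 'joint_efforts': array([ 2.44262656e-04, -4.05970538e+01, -2.92631131e+01, -5.27442478e-05,
        5.79126427e-03,  5.24773270e-06]), 'eef_pos': array([0.22907366, 0.63424542, 0.22994654]), 'tcp_rot': array([ 1.72525288e-01,  9.85004381e-01, -1.11824573e-03, -3.78768113e-04]), 'contact_force': array([-0.40487881, -0.79355306, -0.73844898]), 'wrist_torque': array([-0.0202036 , -0.02471131, -0.00832741]), 'opening': 1.0010306229991837}
scene 488.0437164862706 488.0437164862706 251.22941315175837 189.29876724421428 [[ 0.38179397  0.92423166  0.00540299]
 [ 0.71943118 -0.29351225 -0.62949928]
 [-0.58021733  0.24422611 -0.77698228]] [-0.19635963 -0.2774905   1.77034214]
side 382.25576558296996 382.25576558296996 252.45293110245936 190.5649742698214 [[ 8.76454678e-01 -4.81483827e-01  7.22916549e-04]
 [-3.61845736e-01 -6.59664082e-01 -6.58719184e-01]
 [ 3.17639515e-01  5.77075925e-01 -7.52388540e-01]] [-0.48867157  0.30385048  1.28596447]
wrist 297.3186396354542 297.3186396354542 252.04857243634765 194.40969884977406 [[ 0.34030189  0.94031492 -0.00157571]
 [ 0.89673151 -0.32402379  0.30146506]
 [ 0.28296153 -0.10400211 -0.95347592]] [-0.67405014 -0.03918741  0.37974949]
```

View pics/a_scene.png

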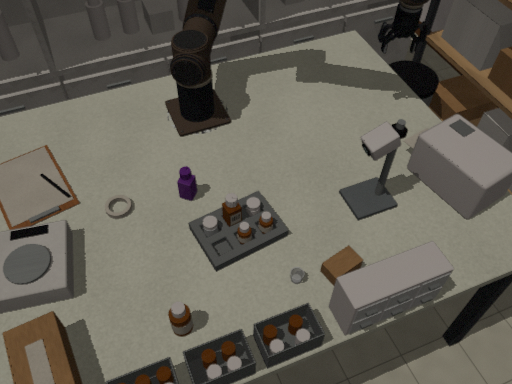

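View pics/a_side.png

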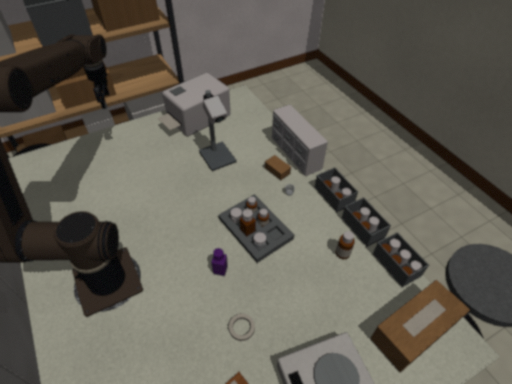

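View pics/a_wrist.png

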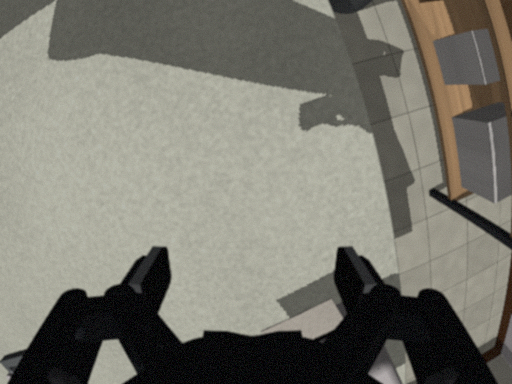

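The scene view shows the tray at about (238,228) with the square amber bottle at (232,208). The purple look-alike is at (187,183), the reader head at (380,142), and tall_round at (180,318). Next I'll measure them.

```bash
cat > h.py <<'E'
from plant import get_state, vision, ctrl, cut_out
import cv2, numpy as np
def cloud(d):
    z=d["z_map"]; v,u=np.mgrid[0:384,0:512]
    if True:
        c=np.stack([(u-d["cx"])/d["fx"]*z,(v-d["cy"])/d["fy"]*z,z],-1)
    return (c-d["t"])@d["R"]   # R^T (c-t)
def proj(d,X):
    c=d["R"]@np.asarray(X)+d["t"]; return c[0]/c[2]*d["fx"]+d["cx"],c[1]/c[2]*d["fy"]+d["cy"]
E
python3 - <<'E'
from h import *
import pickle
np.set_printoptions(precision=4,suppress=True)
D={}
for n in ("scene","side"):
    d=vision.read_camera(n); W=cloud(d); o={}
    for q in ("bottle","tray","reader","reader_head","round_a","pot_a","tall_round","cap"):
        r=cut_out(n,q); o[q]=r
        for k in r[:4]:
            m=k["pixels"]&(d["z_map"]>0); P=W[m]
            print(n,q,round(k["conf"],2),np.round(k["box"],0),m.sum(),"med",np.median(P,0),"zmax",np.percentile(P[:,2],[2,98]))
    D[n]=(d,o)
    im=d["frame"]
    c=(150,170,160,110) if n=="scene" else (200,180,110,90)
    cr=im[c[1]:c[1]+c[3],c[0]:c[0]+c[2]]; cv2.imwrite(f"pics/b_{n}.png",cv2.resize(cr,None,fx=5,fy=5,interpolation=cv2.INTER_CUBIC)[:,:,::-1])
pickle.dump(D,open("D.pkl","wb"))
E
```

```text
scene bottle 0.96 [187. 186.  16.  34.] 524 med [ 0.3625 -0.148   0.0701] zmax [0.0011 0.1183]
scene bottle 0.83 [231. 207.  22.  36.] 526 med [ 0.5186 -0.0619  0.0839] zmax [0.0239 0.1282]
scene bottle 0.35 [180. 318.  24.  36.] 648 med [ 0.7742 -0.2939  0.0833] zmax [0.0076 0.1154]
scene tray 0.66 [242. 232.  98.  78.] 2839 med [ 0.5744 -0.0837  0.0287] zmax [0.0043 0.0346]
scene reader 0.76 [371. 169.  72. 102.] 2909 med [0.5886 0.3581 0.0352] zmax [0.0042 0.3092]
scene reader_head 0.62 [380. 143.  40.  38.] 982 med [0.5938 0.3375 0.2806] zmax [0.2393 0.3037]
scene reader_head 0.55 [233. 211.  18.  34.] 502 med [ 0.5186 -0.0618  0.0853] zmax [0.0259 0.1283]
scene round_a 0.67 [243. 234.  14.  19.] 254 med [ 0.586  -0.0512  0.0545] zmax [0.0162 0.0816]
scene round_a 0.63 [228. 209.  20.  33.] 505 med [ 0.5185 -0.0618  0.0853] zmax [0.0238 0.1283]
scene round_a 0.51 [266. 223.  17.  24.] 245 med [0.5751 0.0193 0.0556] zmax [0.0204 0.0817]
scene pot_a 0.57 [253. 209.  17.  24.] 207 med [0.5037 0.011  0.0539] zmax [0.0221 0.0603]
scene pot_a 0.52 [209. 228.  14.  20.] 251 med [ 0.5234
[... 1028 characters left out ...]
d [ 0.5691 -0.0572  0.0575] zmax [0.0277 0.0827]
side round_a 0.5 [252. 204.   9.  12.] 119 med [0.5616 0.0143 0.0594] zmax [0.0343 0.0822]
side pot_a 0.56 [239. 215.   8.  15.] 127 med [0.49   0.0042 0.0549] zmax [0.0234 0.0614]
side pot_a 0.43 [260. 240.  19.  18.] 180 med [ 0.5101 -0.1378  0.0616] zmax [0.0228 0.0677]
side tall_round 0.78 [342. 248.  26.  28.] 394 med [ 0.7464 -0.3052  0.0761] zmax [0.0028 0.1164]
side tall_round 0.68 [248. 224.  14.  28.] 341 med [ 0.4964 -0.072   0.086 ] zmax [0.0275 0.1304]
side cap 0.43 [220. 254.  11.  15.] 119 med [ 0.3482 -0.1519  0.1159] zmax [0.0931 0.1214]
side cap 0.41 [247. 213.  10.   8.] 105 med [ 0.5024 -0.064   0.1255] zmax [0.0488 0.1328]
```

View pics/b_scene.png

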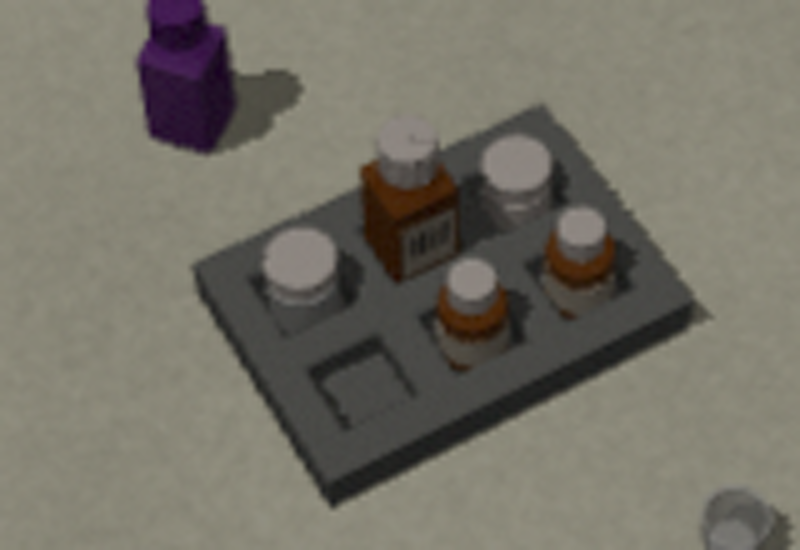

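View pics/b_side.png

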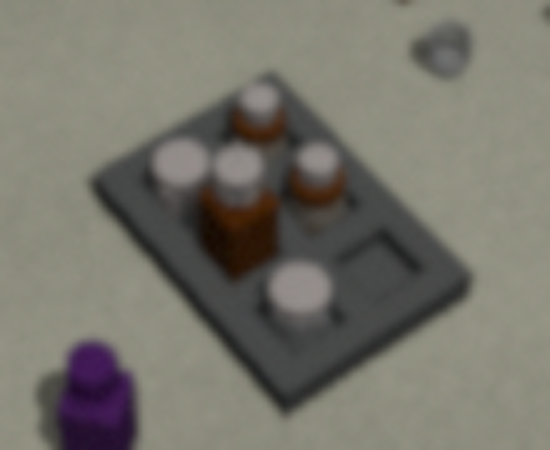

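```bash
python3 - <<'E'
from h import *
import pickle
np.set_printoptions(precision=4,suppress=True)
D=pickle.load(open("D.pkl","rb"))
for n in D:
    d,o=D[n]; W=cloud(d); z=W[...,2]
    # cap top
    m=(z>0.121)&(z<0.14)&(np.hypot(W[...,0]-0.507,W[...,1]+0.06)<0.05)
    c,r=cv2.minEnclosingCircle(W[m][:,:2].astype(np.float32)*1000); print(n,"captop",m.sum(),c,r,W[m].mean(0),W[m].min(0),W[m].max(0))
    # other caps tops
    for q in ("round_a","pot_a"):
        for k in o[q]:
            P=W[k["pixels"]&(d["z_map"]>0)]; t=np.percentile(P[:,2],97); P=P[P[:,2]>t-.006]; print(q,(P.min(0)+P.max(0))/2)
    # tray top rim
    m=(z>0.024)&(z<0.036)&(np.hypot(W[...,0]-0.55,W[...,1]+0.07)<0.17)
    P=W[m][:,:2].astype(np.float32); print("tray",m.sum(),cv2.minAreaRect(P*1000))
    # reader base plate
    k=o["reader"][0]; P=W[k["pixels"]&(z>0.012)&(z<0.024)]; print("base",len(P),cv2.minAreaRect(P[:,:2].astype(np.float32)*1000), P[:,2].mean())
    k=o["reader"][0]; P=W[k["pixels"]&(z>0.2)]
    r=np.hypot(P[:,0]-.58,P[:,1]-.34)<.2
    for lo,hi in((.2,.23),(.23,.26),(.26,.28),(.28,.3),(.3,.33)):
        s=P[(P[:,2]>lo)&(P[:,2]<hi)]
        if len(s): print(lo,len(s),s.mean(0),s.min(0),s.max(0))
E
```

```text
scene captop 98 (503.6800842285156, -57.21287536621094) 18.937532424926758 [ 0.5056 -0.0578  0.1254] [ 0.4858 -0.0746  0.1211] [ 0.5212 -0.041   0.1316]
round_a [ 0.5764 -0.0478  0.0803]
round_a [ 0.5035 -0.0578  0.1267]
round_a [0.5646 0.024  0.0794]
pot_a [0.4949 0.0137 0.0587]
pot_a [ 0.5148 -0.1282  0.0655]
tray 2511 ((539.406494140625, -51.67707824707031), (177.04718017578125, 242.60850524902344), 8.190102577209473)
base 1258 ((580.643798828125, 362.53106689453125), (140.99424743652344, 123.6327133178711), 89.72758483886719) 0.017503211889776202
0.2 33 [0.5882 0.3965 0.2106] [0.5797 0.3884 0.2006] [0.5933 0.4067 0.2238]
0.23 125 [0.6038 0.3288 0.2498] [0.5511 0.299  0.2336] [0.6146 0.3863 0.26  ]
0.26 335 [0.5944 0.3275 0.272 ] [0.5488 0.2967 0.2601] [0.6143 0.4144 0.28  ]
0.28 514 [0.5856 0.3535 0.2904] [0.5477 0.3094 0.28  ] [0.6138 0.4122 0.2999]
0.3 178 [0.5821 0.3845 0.3071] [0.5518 0.357  0.3   ] [0.6134 0.4113 0.3225]
side captop 70 (504.7200927734375, -57.98434829711914) 18.289026260375977 [ 0.5036 -0.06    0.1273] [ 0.4867 -0.0761  0.1225] [ 0.5194 -0.0439  0.1347]
round_a [ 0.5746 -0.0495  0.0806]
round_a [0.565  0.0228 0.0819]
pot_a [0.4936 0.0107 0.059 ]
pot_a [ 0.5149 -0.13    0.0655]
tray 1486 ((539.974609375, -53.52423095703125), (172.8737030029297, 244.5720977783203), 8.1218900680542)
base 548 ((580.0277709960938, 361.24078369140625), (140.52793884277344, 120.67680358886719), 89.54290771484375) 0.019425446965129472
0.23 56 [0.5651 0.3138 0.2493] [0.5467 0.2989 0.2324] [0.6031 0.3607 0.26  ]
0.26 116 [0.5696 0.3131 0.2716] [0.5473 0.2937 0.2601] [0.6041 0.3737 0.2799]
0.28 203 [0.5745 0.3407 0.2903] [0.5469 0.3059 0.28  ] [0.605  0.4012 0.3   ]
0.3 86 [0.5762 0.3787 0.3061] [0.5494 0.3533 0.3   ] [0.6028 0.403  0.3224]
```

The crop confirms the choice: square amber bottle in the near-middle pocket, label on the far side. Lookalikes I ruled out are the purple one (187,183), the round ones (245,232) and (266,221), and tall_round (180,318). The cap centre measures (0.504,-0.0577) with its top at z≈0.127 (expected 0.126), which matches the pocket position from the tray fit with yaw 0.143. I'll hover above it.

jog_arm(
  commands="0.275 -0.692 0 0 0 0;0.275 -0.692 0 0 0 0;0.275 -0.692 0 0 0 0;0.275 -0.692 0 0 0 0;0.275 -0.692 0 0 0 0;0.275 -0.692 0 0 0 0;0.275 -0.692 0 0 0 0;0.275 -0.692 0 0 0 0;0.275 -0.692 0 0 0 0;0.275 -0.692 0 0 0 0;0.275 -0.692 0 0 0 0;0.275 -0.692 0 0 0 0;0.275 -0.692 0 0 0 0;0.275 -0.692 0 0 0 0;0.275 -0.692 0 0 0 0;0.275 -0.692 0 0 0 0",
  gripper=100,
)

```text
time: 3.05
eef_pos: [0.5041, -0.056, 0.2314]
tcp_rot: [0.172, 0.985, 0.0, 0.0]
contact_force: [1.1, -0.8, -0.6]
opening: 1.002
```

```bash
cat >> h.py <<'E'
def fproj(d,X):
    c=np.asarray(X)@d["R"].T+d["t"]; th=np.arctan2(np.hypot(c[...,0],c[...,1]),c[...,2]); ph=np.arctan2(c[...,1],c[...,0])
    return np.stack([d["cx"]+d["fx"]*th*np.cos(ph),d["cy"]+d["fx"]*th*np.sin(ph)],-1)
def fcloud(d):
    v,u=np.mgrid[0:384,0:512]; x=u-d["cx"];y=v-d["cy"]; r=np.hypot(x,y)+1e-9; th=r/d["fx"]; z=d["z_map"]
    c=np.stack([z*np.tan(th)*x/r,z*np.tan(th)*y/r,z],-1); return (c-d["t"])@d["R"]
E
python3 - <<'E'
from h import *
np.set_printoptions(precision=4,suppress=True)
s=get_state(); print(s["time"],s["qpos"],s["eef_pos"],s["contact_force"],s["wrist_torque"])
d=vision.read_camera("wrist"); W=fcloud(d)
cv2.imwrite("pics/c_wrist.png",cv2.resize(d["frame"],(768,576),interpolation=cv2.INTER_CUBIC)[:,:,::-1])
m=(abs(W[...,2]-.126)<.006)&(np.hypot(W[...,0]-0.504,W[...,1]+0.058)<0.04)
P=W[m];print(m.sum(),P.min(0),P.max(0),P.mean(0)); print(cv2.minEnclosingCircle(P[:,:2].astype(np.float32)))
print(fproj(d,[0.504,-.058,.126]))
E
```

```text
3.05 [-0.3109 -0.0893  1.9822  0.0001  1.2485 -1.5369] [ 0.5041 -0.056   0.2314] [ 1.0863 -0.8278 -0.5676] [ 0.0067 -0.0311  0.0049]
1156 [ 0.4867 -0.0748  0.1202] [ 0.5212 -0.0402  0.1291] [ 0.503  -0.0572  0.1259]
((0.5039827227592468, -0.05763247609138489), 0.01784743182361126)
[249.6969 193.0367]
```

View pics/c_wrist.png

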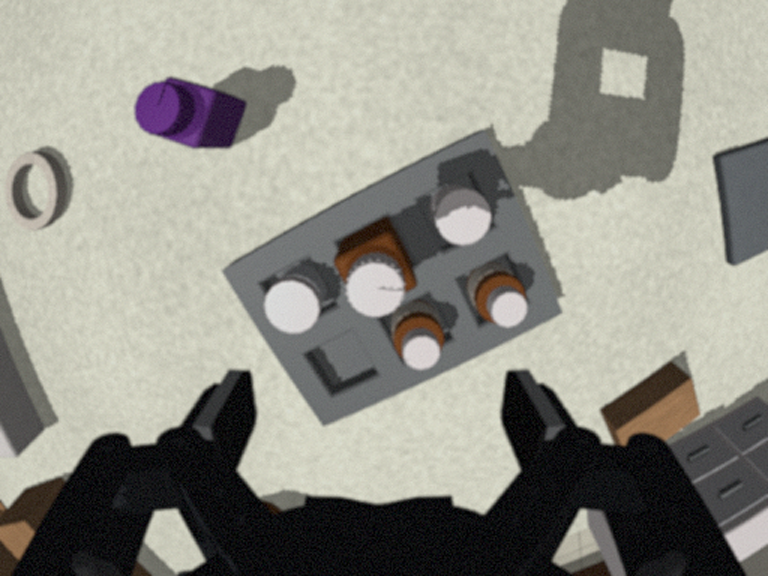

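The wrist view shows the cap at (375,290). Its ridge points right to about (405,289), while the tray's +x runs down-right, so the cap is roughly 1 rad open. I'll quantify that and refine the reader pose.

```bash
cat >> h.py <<'E'
def topview(d,cx,cy,z,half,N=600):
    # image right = world +x, up = +y
    a=(np.arange(N)+.5)/N*2*half-half; X,Y=np.meshgrid(cx+a,cy-a); P=np.stack([X,Y,np.full_like(X,z)],-1)
    uv=fproj(d,P).astype(np.float32); return cv2.remap(d["frame"],uv[...,0],uv[...,1],cv2.INTER_CUBIC)
E
python3 - <<'E'
from h import *
import pickle
np.set_printoptions(precision=4,suppress=True)
d=vision.read_camera("wrist")
a=topview(d,.504,-.0577,.126,.025,390); b=topview(d,.504,-.0577,.090,.04,390)
cv2.imwrite("pics/d.png",np.hstack([a,b])[:,:,::-1])
# reader refine: box fits
D=pickle.load(open("D.pkl","rb"))
for n in D:
    dd,o=D[n]; W=cloud(dd); k=o["reader"][0]["pixels"]; P=W[cv2.erode(k.astype(np.uint8),np.ones((3,3)))>0]
    P=P[P[:,2]>.25]
    # head top plane: points with normal close to (0,-.389,.921)
    best=None
    rng=np.random.default_rng(0)
    for i in range(3000):
        t=P[rng.integers(0,len(P),3)]; nn=np.cross(t[1]-t[0],t[2]-t[0]); l=np.linalg.norm(nn)
        if l<2e-4: continue
        nn/=l; nn*=np.sign(nn[2]); 
        if nn[2]<.8: continue
        c=(abs((P-t[0])@nn)<.003)
        if best is None or c.sum()>best.sum(): best=c
    Q=P[best]; c=Q.mean(0); u,s,vt=np.linalg.svd(Q-c); nn=vt[2]*np.sign(vt[2][2]); print(n,len(Q),"normal",nn,"tilt",np.arccos(nn[2]),"yaw of lean",np.arctan2(nn[1],nn[0]))
    # in-plane rect
    ex=np.cross([0,0,1],nn); ex/=np.linalg.norm(ex); ey=np.cross(nn,ex); q=np.stack([(Q-c)@ex,(Q-c)@ey],-1).astype(np.float32)*1000
    r=cv2.minAreaRect(q); print(r); cc=c+ex*r[0][0]/1e3+ey*r[0][1]/1e3; print("top centre",cc,"ex",ex,"ey",ey)
    bp=W[k&(abs(W[...,2]-.018)<.006)]; print(cv2.minAreaRect(bp[:,:2].astype(np.float32)*1000))
E
```

```text
scene 486 normal [ 0.0484 -0.385   0.9216] tilt 0.3985064597486853 yaw of lean -1.4457228614293256
((0.6434497833251953, 12.396133422851562), (113.36982727050781, 58.20247268676758), 81.78917694091797)
top centre [0.5838 0.3522 0.2937] ex [ 0.9922  0.1247 -0.    ] ey [-0.115   0.9144  0.388 ]
((580.643798828125, 362.53106689453125), (140.99424743652344, 123.6327133178711), 89.72758483886719)
side 201 normal [-0.0501 -0.4104  0.9105] tilt 0.42623166872568147 yaw of lean -1.6921635408244724
((-1.9491500854492188, 8.03969955444336), (52.00191116333008, 109.69083404541016), 6.898349761962891)
top centre [0.5728 0.3446 0.2928] ex [ 0.9926 -0.1211  0.    ] ey [0.1102 0.9038 0.4134]
((580.0277709960938, 361.24078369140625), (140.52793884277344, 120.67680358886719), 89.54290771484375)
```

View pics/d.png

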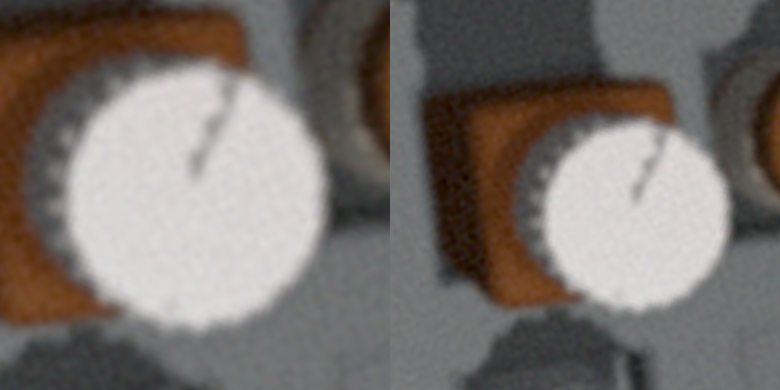

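Cap centre confirmed at (195,195) in the rectified view. The ridge points to about 63–65° in world, so it needs roughly 1.0 rad clockwise. I'll descend to the cap and grip.

jog_arm(
  commands="0 -0.001 -0.05 0 0 0;0 -0.001 -0.09 0 0 0;0 -0.001 -0.115 0 0 0;0 -0.001 -0.128 0 0 0;0 -0.001 -0.133 0 0 0;0 -0.001 -0.133 0 0 0",
)

```text
time: 3.9
eef_pos: [0.505, -0.0583, 0.0991]
tcp_rot: [0.172, 0.985, -0.0, 0.001]
contact_force: [-0.6, 0.2, 0.8]
opening: 0.996
```

jog_arm(
  commands="0 0 0 0 0 0;0 0 0 0 0 0;0 0 0 0 0 0;0 0 0 0 0 0;0 0 0 0 0 0;0 0 0 0 0 0;0 0 0 0 0 0;0 0 0 0 0 0",
  gripper=0,
  grip_force=50,
)

```text
time: 4.9
eef_pos: [0.505, -0.0584, 0.099]
tcp_rot: [0.173, 0.985, -0.0, 0.001]
contact_force: [1.0, 0.0, 5.6]
opening: 0.383
```

```bash
python3 - <<'E'
from h import *
np.set_printoptions(precision=4,suppress=True)
s=get_state(); print(s)
d=vision.read_camera("wrist"); cv2.imwrite("pics/e.png",d["frame"][:,:,::-1])
E
```

```text
{'time': 4.9, 'qpos': array([-0.3149,  0.073 ,  2.0838, -0.    ,  0.9833, -1.5389]), 'dq': array([ 0.0008,  0.0009, -0.0003,  0.0006,  0.0004, -0.0005]), 'joint_efforts': array([  0.0041, -25.4147, -22.6413,  -0.0027,  -0.    ,  -0.0005]), 'eef_pos': array([ 0.505 , -0.0584,  0.099 ]), 'tcp_rot': array([ 0.1725,  0.985 , -0.0001,  0.0007]), 'contact_force': array([0.9938, 0.0305, 5.6018]), 'wrist_torque': array([-0.0103,  0.0282, -0.0373]), 'opening': 0.38255695028924386}
```

View pics/e.png

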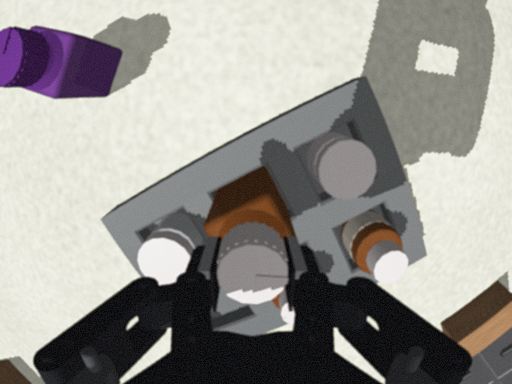

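Gripped: the opening reads 32.5 mm and the cap sits between the pads at (250,275). Now I'll turn it clockwise in stages.

jog_arm(
  commands="0 0 0 0 0 -0.1;0 0 0 0 0 -0.2;0 0 0 0 0 -0.3;0 0 0 0 0 -0.4;0 0 0 0 0 -0.5;0 0 0 0 0 -0.6;0 0 0 0 0 -0.6;0 0 0 0 0 -0.6",
)

```text
time: 5.95
eef_pos: [0.5047, -0.0587, 0.0991]
tcp_rot: [0.456, 0.89, -0.0, 0.0]
contact_force: [-0.6, 0.2, 5.7]
opening: 0.38
```

```bash
cat > st.py <<'E'
from h import *
np.set_printoptions(precision=4,suppress=True)
from scipy.spatial.transform import Rotation as R
s=get_state(); M=R.from_quat(s["tcp_rot"]).as_matrix()
print(s["time"],s["eef_pos"],"yang",np.arctan2(M[1,1],M[0,1]),"zax",M[:,2],"F",s["contact_force"],"T",s["wrist_torque"],"op",s["opening"],"q",s["qpos"])
E
python3 st.py
```

```text
5.95 [ 0.5047 -0.0587  0.0991] yang 0.6241224130212746 zax [ 0.0004 -0.0011 -1.    ] F [-0.5678  0.1534  5.7284] T [-0.2689  0.178  -0.0701] op 0.3795900856966626 q [-0.3153  0.0728  2.0839 -0.0012  0.9841 -0.9388]
```

jog_arm(
  commands="0 0 0 0 0 -0.08;0 0 0 0 0 -0.16;0 0 0 0 0 -0.16",
)

```text
time: 6.32
eef_pos: [0.5046, -0.0587, 0.099]
tcp_rot: [0.526, 0.851, -0.001, 0.0]
contact_force: [-0.5, -1.5, 6.4]
opening: 0.383
```

```bash
python3 st.py
```

```text
6.325 [ 0.5046 -0.0587  0.099 ] yang 0.46388080565335754 zax [ 0.0001 -0.0012 -1.    ] F [-0.5037 -1.5246  6.3588] T [-0.2456  0.2758 -0.0465] op 0.3833912852390899 q [-0.3152  0.0728  2.084  -0.0014  0.9843 -0.7784]
```

jog_arm(
  commands="0 0 0 0 0 -0.06;0 0 0 0 0 -0.12;0 0 0 0 0 -0.12",
)

```text
time: 6.7
eef_pos: [0.5045, -0.0587, 0.0991]
tcp_rot: [0.576, 0.818, -0.001, 0.0]
contact_force: [-1.7, -0.9, 6.7]
opening: 0.382
```

```bash
python3 st.py
```

```text
6.7 [ 0.5045 -0.0587  0.0991] yang 0.34407378394827737 zax [-0.0002 -0.0013 -1.    ] F [-1.7448 -0.9245  6.6848] T [-0.1973  0.3344  0.0041] op 0.3819220393330246 q [-0.3153  0.0728  2.084  -0.0015  0.9846 -0.6585]
```

jog_arm(
  commands="0 0 0 0 0 -0.06;0 0 0 0 0 -0.06",
)

```text
time: 6.95
eef_pos: [0.5045, -0.0588, 0.0991]
tcp_rot: [0.6, 0.8, -0.001, 0.0]
contact_force: [-2.0, -1.2, 6.2]
opening: 0.379
```

```bash
python3 st.py
```

```text
6.95 [ 0.5045 -0.0588  0.0991] yang 0.2840349741977448 zax [-0.0001 -0.0013 -1.    ] F [-1.9683 -1.2339  6.243 ] T [-0.2377  0.3044 -0.0471] op 0.37885493686088284 q [-0.3153  0.0727  2.084  -0.0015  0.9846 -0.5985]
```

jog_arm(
  commands="0 0 0 0 0 -0.06;0 0 0 0 0 -0.06",
)

```text
time: 7.2
eef_pos: [0.5045, -0.0588, 0.0991]
tcp_rot: [0.624, 0.782, -0.001, 0.0]
contact_force: [-1.7, -1.5, 5.8]
opening: 0.379
```

```bash
python3 st.py
```

```text
7.2 [ 0.5045 -0.0588  0.0991] yang 0.22404043813767993 zax [-0.0003 -0.0013 -1.    ] F [-1.7356 -1.4923  5.7735] T [-0.2394  0.2898 -0.0274] op 0.3792848348102748 q [-0.3153  0.0728  2.084  -0.0016  0.9847 -0.5385]
```

jog_arm(
  commands="0 0 0 0 0 -0.06;0 0 0 0 0 -0.06",
)

```text
time: 7.45
eef_pos: [0.5043, -0.0587, 0.0991]
tcp_rot: [0.646, 0.763, -0.001, -0.0]
contact_force: [-2.4, -0.8, 7.8]
opening: 0.387
```

```bash
python3 st.py;  python3 - <<'E'
from h import *
d=vision.read_camera("wrist"); cv2.imwrite("pics/f.png",d["frame"][:,:,::-1])
E
```

```text
7.45 [ 0.5043 -0.0587  0.0991] yang 0.1649328844885109 zax [-0.001  -0.0012 -1.    ] F [-2.3631 -0.7881  7.7526] T [-0.1475  0.4554  0.1171] op 0.3866900686030169 q [-0.3152  0.0726  2.0841 -0.0017  0.9854 -0.4791]
```

View pics/f.png

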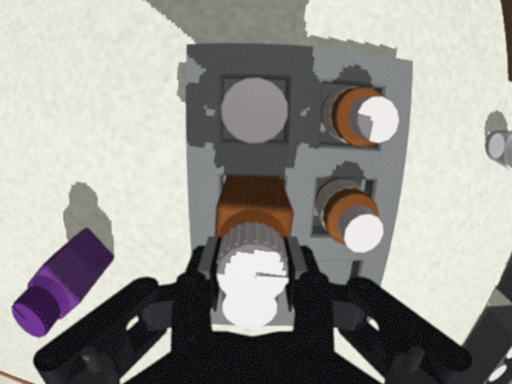

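The torque has risen by about 0.15 N m after 1.06 rad, and the ridge now points along tray +x (right in the image). I'll push a little further to confirm the hard stop.

jog_arm(
  commands="0 0 0 0 0 -0.03;0 0 0 0 0 -0.03",
)

```text
time: 7.75
eef_pos: [0.504, -0.0589, 0.0991]
tcp_rot: [0.657, 0.754, -0.001, 0.0]
contact_force: [-2.6, -1.4, 8.1]
opening: 0.383
```

```bash
python3 st.py
```

```text
7.75 [ 0.504  -0.0589  0.0991] yang 0.13718533926748558 zax [-0.0018 -0.0021 -1.    ] F [-2.5879 -1.3694  8.1394] T [-0.2044  0.5367  0.4328] op 0.38334664717669487 q [-0.3151  0.0726  2.0842 -0.003   0.9859 -0.4507]
```

jog_arm(
  commands="0 0 0 0 0 -0.03;0 0 0 0 0 -0.03",
)

```text
time: 8.0
eef_pos: [0.504, -0.0589, 0.0991]
tcp_rot: [0.667, 0.745, -0.002, 0.0]
contact_force: [-3.1, -1.1, 7.3]
opening: 0.382
```

```bash
python3 st.py
```

```text
8.0 [ 0.504  -0.0589  0.0991] yang 0.11070357665183786 zax [-0.002 -0.003 -1.   ] F [-3.1278 -1.1488  7.2904] T [-0.1791  0.5125  1.0148] op 0.3823136476125676 q [-0.3148  0.0725  2.0842 -0.0042  0.9858 -0.4232]
```

Torque is 1.0 N m with no motion, so that is the hard stop; the total turn was 1.11 rad against about 1.0 estimated. I'll relax the windup within the pocket play, then lift.

jog_arm(
  commands="0 0 0 0 0 0.05;0 0 0 0 0 0.10;0 0 0 0 0 0.10;0 0 0 0 0 0.10",
)

```text
time: 8.5
eef_pos: [0.5048, -0.0588, 0.0991]
tcp_rot: [0.631, 0.776, -0.0, 0.001]
contact_force: [-0.9, -1.6, 5.4]
opening: 0.379
```

```bash
python3 st.py
```

```text
8.5 [ 0.5048 -0.0588  0.0991] yang 0.2046018480059909 zax [ 0.0007 -0.0014 -1.    ] F [-0.9455 -1.6111  5.4421] T [-0.2249  0.1532  0.0665] op 0.37869791615269005 q [-0.3153  0.0729  2.0839 -0.0013  0.9837 -0.5191]
```

jog_arm(
  commands="0 0 0.005 0 0 0;0 0 0.015 0 0 0;0 0 0.03 0 0 0;0 0 0.05 0 0 0;0 0 0.08 0 0 0;0 0 0.12 0 0 0;0 0 0.15 0 0 0;0 0 0.17 0 0 0;0 0 0.17 0 0 0;0 0 0.17 0 0 0",
  grip_force=60,
)

```text
time: 9.75
eef_pos: [0.5038, -0.0579, 0.2674]
tcp_rot: [0.631, 0.775, -0.0, -0.001]
contact_force: [-0.6, -0.2, -1.5]
opening: 0.379
```

```bash
python3 st.py;  python3 - <<'E'
from h import *
for n in ("wrist","scene","side"):
    d=vision.read_camera(n); cv2.imwrite(f"pics/g_{n}.png",d["frame"][:,:,::-1])
E
```

```text
9.75 [ 0.5038 -0.0579  0.2674] yang 0.20400817266967342 zax [-0.0015  0.0007 -1.    ] F [-0.5527 -0.1693 -1.5218] T [0.0149 0.0507 0.0018] op 0.3789366271868747 q [-0.3148 -0.1169  1.9413  0.0002  1.3189 -0.5189]
```

View pics/g_wrist.png

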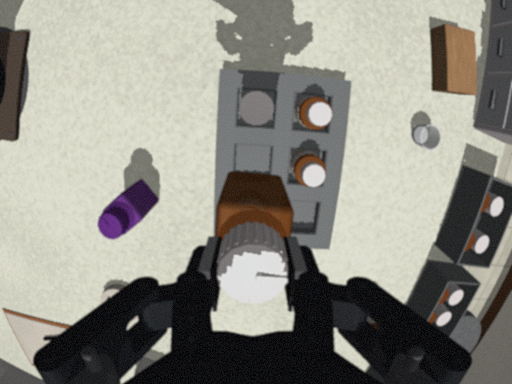

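View pics/g_scene.png

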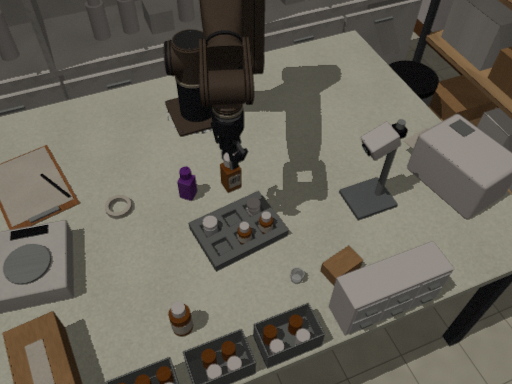

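The bottle is lifted, with the ridge pointing right toward the label side, and its pocket is empty. The others are still standing. Next I'll measure the bottle's yaw in the gripper.

```bash
python3 - <<'E'
from h import *
np.set_printoptions(precision=4,suppress=True)
d=vision.read_camera("wrist")
a=topview(d,.503,-.058,.258,.04,390); b=topview(d,.503,-.058,.178,.04,390)
cv2.imwrite("pics/i.png",np.hstack([a,b])[:,:,::-1])
W=fcloud(d); f=d["frame"].astype(int)
am=(f[...,0]>70)&(f[...,0]>1.6*f[...,2])&(f[...,2]<80)&(np.hypot(W[...,0]-.504,W[...,1]+.058)<.05)
for lo,hi in((.17,.25),(.252,.264)):
    P=W[am&(W[...,2]>lo)&(W[...,2]<hi)]; print(lo,len(P),P.min(0),P.max(0))
# near face plane fit (face with normal -x bottle)
P=W[am&(W[...,2]>.185)&(W[...,2]<.25)]
c=np.median(P,0);Q=P
for _ in range(5):
    c=Q.mean(0);n=np.linalg.svd(Q-c)[2][2]; Q=P[abs((P-c)@n)<.002]
n*=-np.sign(n[0]); print("face normal",n,len(Q),len(P),"centre",c,"yaw",np.arctan2(-n[1],-n[0]),"dist",(np.array([.504,-.058,.22])-c)@n)
E
```

```text
Traceback (most recent call last):
ValueError: zero-size array to reduction operation minimum which has no identity
```

View pics/i.png

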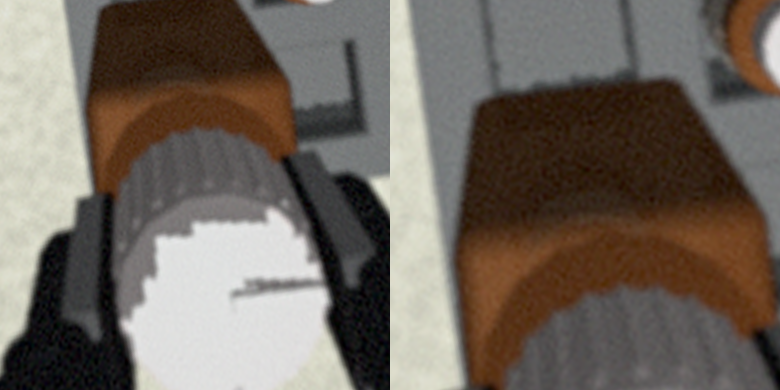

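```bash
python3 - <<'E'
from h import *
np.set_printoptions(precision=4,suppress=True)
d=vision.read_camera("wrist")
W=fcloud(d); f=d["frame"].astype(int)
near=(np.hypot(W[...,0]-.504,W[...,1]+.058)<.045)&(W[...,2]<.262)&(W[...,2]>.16)&(f[...,0]>1.5*f[...,2])
P=W[near];print(len(P),P.min(0),P.max(0))
F=P[(P[:,2]<.25)&(P[:,2]>.185)]; Q=F
for _ in range(8):
    c=Q.mean(0);n=np.linalg.svd(Q-c,full_matrices=False)[2][2]; Q=F[abs((F-c)@n)<.002]
n*=np.sign(n[1]); print("face n",n,len(Q),len(F),"c",c,"yaw",np.arctan2(-n[0],n[1]),"tilt",n[2])
g=W[near&(W[...,2]>.25)]; print("shoulder z",np.median(g[:,2]))
for z in(.258,.178):
    a=topview(d,.504,-.058,z,.04,800); hsv=a.astype(int); m=((hsv[...,0]>1.6*hsv[...,2])&(hsv[...,0]>20)).astype(np.uint8)
    m=cv2.morphologyEx(m,cv2.MORPH_OPEN,np.ones((9,9)))
    k=cv2.connectedComponentsWithStats(m); i=1+np.argmax(k[2][1:,4]); m=k[1]==i
    cols=np.where(m.any(0))[0]; x0,x1=cols[0],cols[-1]; xs=np.arange(int(x0+.15*(x1-x0)),int(x0+.6*(x1-x0))); ys=np.array([np.argmax(m[:,x]) for x in xs])
    l=cv2.fitLine(np.stack([xs,ys],-1).astype(np.float32),cv2.DIST_HUBER,0,.01,.01).ravel(); print(z,x0,x1,"far edge yaw",np.arctan(-l[1]/l[0]))
E
```

```text
3514 [ 0.4809 -0.0577  0.1832] [ 0.5249 -0.0327  0.262 ]
face n [-0.1139  0.9935  0.0029] 1590 1590 c [ 0.501  -0.0351  0.2226] yaw 0.11413904101330823 tilt 0.002855266274863292
shoulder z 0.25766852022061026
0.258 170 600 far edge yaw 0.038840853
0.178 128 786 far edge yaw 0.11807159
```

The bottle's yaw is 0.115 by both the face plane and the edge, and it hangs upright (tilt 0.003). TCP to shoulder is 9.7 mm. I'll swing it to a stand-off in front of the reader, upright first and then tilted.

jog_arm(
  commands="0.01 0.02 0 0 0 0.15;0.02 0.04 0 0 0 0.3;0.03 0.06 0 0 0 0.45;0.04 0.08 0 0 0 0.6;0.05 0.1 -0.005 0 0 0.75;0.06 0.12 -0.01 0 0 0.9;0.07 0.14 -0.01 0 0 1.05;0.076 0.151 -0.01 0 0 1.2;0.076 0.151 -0.01 0 0 1.35;0.076 0.151 -0.01 0 0 1.45;0.076 0.151 -0.01 0 0 1.45;0.076 0.151 -0.01 0 0 1.45",
)

```text
time: 11.5
eef_pos: [0.5803, 0.0928, 0.2579]
tcp_rot: [-0.041, 0.999, 0.0, -0.0]
contact_force: [0.4, 0.1, -1.4]
opening: 0.377
```

jog_arm(
  commands="0 0 0 0.1 0 0;0 0 0 0.2 0 0;0 0 0 0.3 0 0;0 0 0 0.4 0 0;0 0 0 0.4 0 0;0 0 0 0.4 0 0",
)

```text
time: 12.25
eef_pos: [0.5805, 0.0928, 0.2584]
tcp_rot: [-0.041, 0.979, 0.198, 0.008]
contact_force: [0.9, -0.1, -1.4]
opening: 0.38
```

```bash
python3 st.py;  python3 - <<'E'
from h import *
for n in ("wrist","scene","side"):
    d=vision.read_camera(n); cv2.imwrite(f"pics/j_{n}.png",d["frame"][:,:,::-1])
    import pickle; pickle.dump(d,open(f"j_{n}.pkl","wb"))
E
```

```text
12.25 [0.5805 0.0928 0.2584] yang 1.6606699093177957 zax [ 0.0002  0.388  -0.9217] F [ 0.877  -0.0775 -1.4412] T [-0.2905 -0.0004 -0.0035] op 0.3797323567545595 q [-0.1815  0.0735  1.8066  0.4014  1.3551 -1.9407]
```

View pics/j_wrist.png

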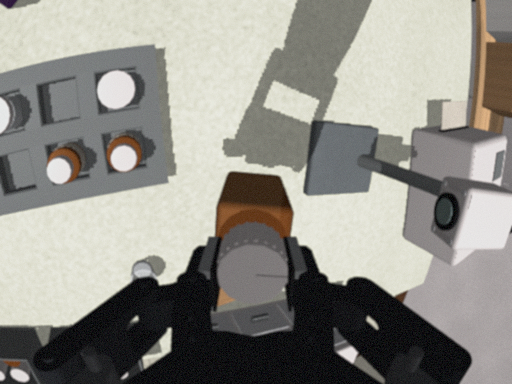

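View pics/j_scene.png

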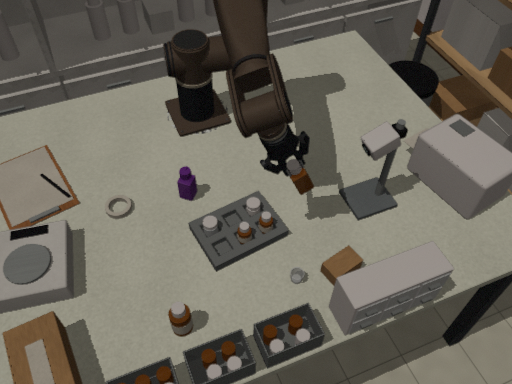

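View pics/j_side.png

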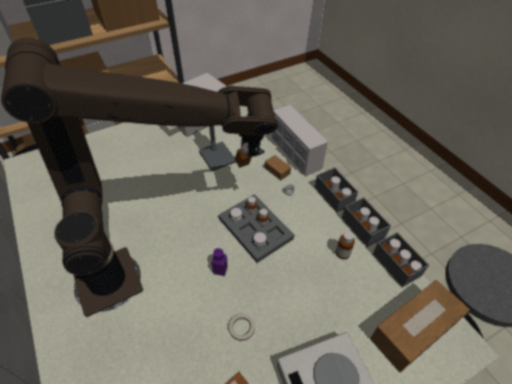

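The wrist view clearly shows the lens at (446,210), the base plate at (340,158), and the bottle tilted toward it. I'll rectify it to fix the reader's yaw and lens centre.

```bash
python3 - <<'E'
from h import *
import pickle
np.set_printoptions(precision=4,suppress=True)
d=pickle.load(open("j_wrist.pkl","rb")); W=fcloud(d)
a=topview(d,.58,.36,.018,.1,400)
lens=cv2.resize(d["frame"][170:270,400:512],None,fx=3.5,fy=4,interpolation=cv2.INTER_CUBIC)
cv2.imwrite("pics/k.png",np.hstack([a,lens])[:,:,::-1])
m=(abs(W[...,2]-.018)<.004)&(abs(W[...,0]-.58)<.1)&(abs(W[...,1]-.36)<.1)&(d["z_map"]>0)
f=d["frame"].astype(int)
P=W[m][:,:2]; print(m.sum(),P.min(0),P.max(0)); print(cv2.minAreaRect(P.astype(np.float32)*1000), W[m][:,2].mean())
# lens: dark pixels in region, depth there
L=(f.sum(-1)<130); L[:170]=0;L[270:]=0;L[:,:425]=0;L[:,470:]=0
k=cv2.connectedComponentsWithStats(L.astype(np.uint8)); i=1+np.argmax(k[2][1:,4]); Lm=k[1]==i
print(k[2][i],k[3][i]); Q=W[Lm]; print("lens",np.median(Q,0),Q.min(0),Q.max(0),Q.mean(0))
# front face plane : white pixels around lens within 60 px
ring=(cv2.dilate(Lm.astype(np.uint8),np.ones((15,15)))>0)&~(cv2.dilate(Lm.astype(np.uint8),np.ones((5,5)))>0)
F=W[ring&(d["z_map"]>0)]; Qf=F
c=np.median(F,0); Qf=F[np.linalg.norm(F-c,axis=1)<.05]
for _ in range(10):
    c=Qf.mean(0);n=np.linalg.svd(Qf-c,full_matrices=False)[2][2]; Qf=F[abs((F-c)@n)<.003]
n*=-np.sign(n[1]); print("face",len(Qf),len(F),n,"c",c,"yaw look",np.arctan2(n[1],n[0]),"down",np.arcsin(-n[2]))
E
```

```text
4227 [0.5191 0.2922] [0.6392 0.435 ]
((579.2063598632812, 363.6340026855469), (120.08829498291016, 142.73947143554688), 0.02320980280637741) 0.018195585308753898
[435 193  24  37 386] [447.7746 210.8679]
lens [0.5756 0.301  0.2553] [0.5607 0.2957 0.2318] [0.5978 0.311  0.2661] [0.5775 0.302  0.2526]
face 516 975 [ 0.0105 -0.9332 -0.3592] c [0.5785 0.3052 0.258 ] yaw look -1.5595925911851016 down 0.3674070471325578
```

View pics/k.png

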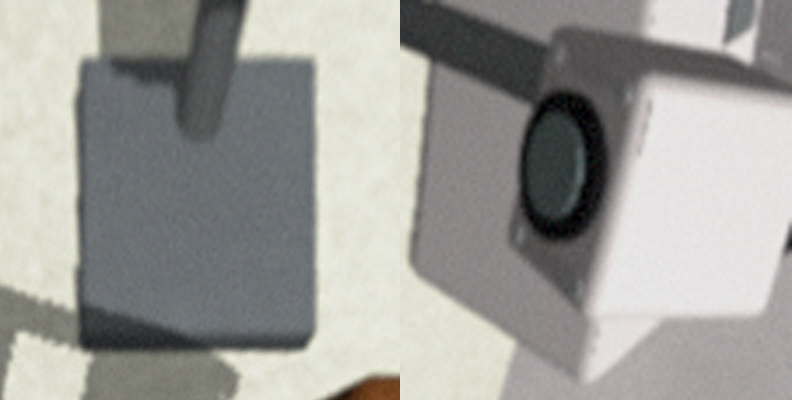

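```bash
python3 - <<'E'
from h import *
import pickle
np.set_printoptions(precision=4,suppress=True)
d=pickle.load(open("j_wrist.pkl","rb"))
from scipy.optimize import least_squares
for X in([.5795,.302,.247],[.5775,.302,.247],[.5795,.302,.25],[.5795,.299,.247]): print(X,fproj(d,np.array(X)))
# ray of lens px on plane y=.302
u=np.array([446.6,211.2]); r=least_squares(lambda p:fproj(d,np.array([p[0],.302,p[1]]))-u,[.58,.247]); print(r.x)
# scene/side fit: lens not visible from side? project
D=pickle.load(open("D.pkl","rb"))
for n in D:
    dd=D[n][0]; im=dd["frame"]; uv=np.array(proj(dd,[.5795,.302,.247])); print(n,uv)
    c=np.round(uv).astype(int); cr=im[c[1]-25:c[1]+15,c[0]-30:c[0]+30].copy(); cr=cv2.resize(cr,None,fx=6,fy=6,interpolation=cv2.INTER_CUBIC)
    p=((uv-c+[30,25]+.5)*6).astype(int); cv2.circle(cr,p.tolist(),3,(255,0,0),-1)
    cv2.imwrite(f"pics/l_{n}.png",cr[:,:,::-1])
a,b=cv2.imread("pics/l_scene.png"),cv2.imread("pics/l_side.png"); cv2.imwrite("pics/l.png",np.hstack([a,b]))
E
```

```text
[0.5795, 0.302, 0.247] [442.7481 210.8191]
[0.5775, 0.302, 0.247] [443.2542 208.9164]
[0.5795, 0.302, 0.25] [445.0933 211.8656]
[0.5795, 0.299, 0.247] [441.3105 211.0763]
[0.5783 0.2515]
scene [364.4713 150.4662]
side [219.4303 120.3866]
```

View pics/l.png

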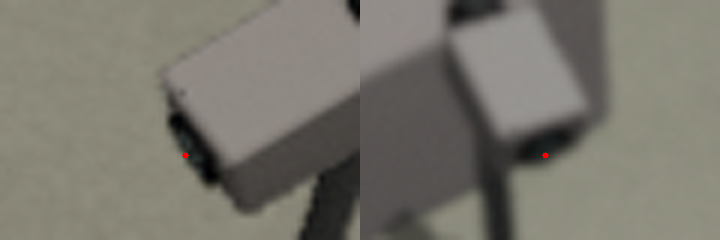

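```bash
cat > bm.py <<'E'
from h import *
import sys
from scipy.spatial.transform import Rotation as R
np.set_printoptions(precision=4,suppress=True)
def meas(d,s):
    W=fcloud(d); f=d["frame"].astype(int); M=R.from_quat(s["tcp_rot"]).as_matrix(); T=(W-s["eef_pos"])@M
    near=(np.hypot(T[...,0],T[...,1])<.05)&(T[...,2]<.1)&(f[...,0]>1.5*f[...,2])&(d["z_map"]>0)
    # side face
    m=near&(T[...,2]>.016)&(T[...,2]<.085); F=W[m]; Q=F
    for _ in range(8):
        c=Q.mean(0);n=np.linalg.svd(Q-c,full_matrices=False)[2][2]; Q=F[abs((F-c)@n)<.002]
    tn=M.T@n; n*=np.sign(n@(c-s["eef_pos"])); print("face n",n,len(Q),len(F),"toolframe n",M.T@n,"dist axis",(c-s["eef_pos"])@n)
    m=near&(T[...,2]<.014)&(T[...,2]>.004); print("shoulder tool z",np.median(T[m][:,2]),m.sum())
    return n
if __name__=="__main__":
    d=vision.read_camera("wrist"); s=get_state(); meas(d,s)
    M=R.from_quat(s["tcp_rot"]).as_matrix(); print("tcp",s["eef_pos"]); print(M)
E
python3 bm.py
```

```text
face n [-1.      0.0043  0.0034] 1582 1582 toolframe n [ 0.996   0.0895 -0.0016] dist axis 0.02252228711013155
shoulder tool z 0.008907819101098348 1867
tcp [0.5804 0.0934 0.2587]
[[-0.9965 -0.0842  0.0001]
 [-0.0775  0.9181  0.3887]
 [-0.0328  0.3874 -0.9213]]
```

The +y face normal gives a bottle yaw of 1.5665, against a reader yaw of about 1.568. The target TCP is (0.5795, 0.1534, 0.2352).

jog_arm(
  commands="-0.001 0.02 -0.008 0 0 0;-0.001 0.04 -0.016 0 0 0;-0.001 0.053 -0.021 0 0 0;-0.001 0.060 -0.023 0 0 0;-0.001 0.060 -0.023 0 0 0;-0.001 0.060 -0.023 0 0 0;-0.001 0.060 -0.023 0 0 0",
)

```text
time: 13.32
eef_pos: [0.5797, 0.1523, 0.2357]
tcp_rot: [-0.04, 0.979, 0.198, 0.009]
contact_force: [-0.6, 0.0, -1.5]
opening: 0.375
```

```bash
python3 st.py; python3 bm.py; python3 - <<'E'
from h import *
import pickle
np.set_printoptions(precision=4,suppress=True)
from scipy.spatial.transform import Rotation as R
ims=[]
s=get_state(); M=R.from_quat(s["tcp_rot"]).as_matrix()
hx=np.array([0,np.cos(.4),np.sin(.4)]);hz=np.array([0,-np.sin(.4),np.cos(.4)]);hy=np.cross(hz,hx)
core=s["eef_pos"]+.0472*M[:,2]; lab=core+.022*hx; print("label est",lab,"spot",[.5795,.192,.2003])
for n in("scene","side","wrist"):
    d=vision.read_camera(n); pickle.dump(d,open(f"m_{n}.pkl","wb"))
    if n=="wrist": cv2.imwrite("pics/m_wrist.png",d["frame"][:,:,::-1]); continue
    W=cloud(d); uv=np.round(proj(d,lab)).astype(int)
    cr=d["frame"][uv[1]-35:uv[1]+35,uv[0]-40:uv[0]+40].copy(); cr=cv2.resize(cr,None,fx=5,fy=5,interpolation=cv2.INTER_CUBIC)
    if n=="scene":
        for a,b in((17,22),(17,-22),(-17,-22),(-17,22),(0,0)):
            p=np.array(proj(d,lab+hy*a/1e3+hz*b/1e3)); p=((p-uv+[40,35]+.5)*5).astype(int); cv2.circle(cr,p.tolist(),2,(255,0,0),-1)
    ims.append(cr)
cv2.imwrite("pics/m.png",np.hstack(ims)[:,:,::-1])
E
```

```text
13.325 [0.5797 0.1523 0.2357] yang 1.660616130765194 zax [ 0.0009  0.3892 -0.9211] F [-0.5887  0.0471 -1.4826] T [-0.2795  0.0014 -0.0131] op 0.37497651374687124 q [-0.0791  0.0965  1.8248  0.4173  1.2784 -1.8662]
face n [-1.      0.0071  0.0033] 1593 1593 toolframe n [ 0.9959  0.0904 -0.0011] dist axis 0.02254311138534903
shoulder tool z 0.00893823250366169 1876
tcp [0.5797 0.1523 0.2356]
[[-0.9966 -0.0826  0.0008]
 [-0.0758  0.918   0.3893]
 [-0.0329  0.3879 -0.9211]]
label est [0.5797 0.1909 0.2007] spot [0.5795, 0.192, 0.2003]
```

View pics/m.png

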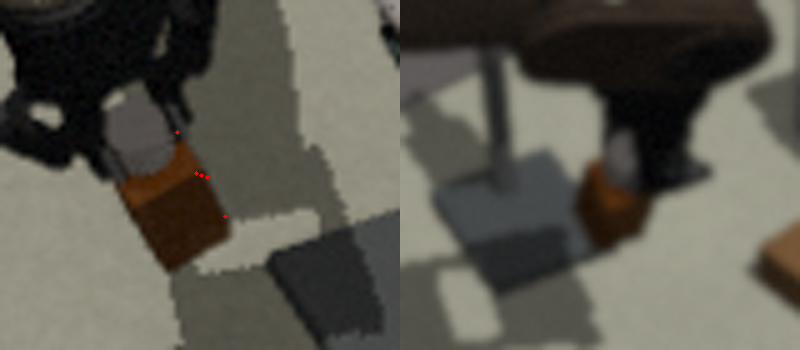

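View pics/m_wrist.png

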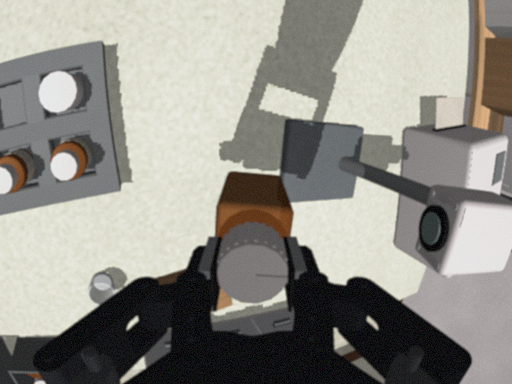

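The wrist view shows the bottle clear of the reader, with the plate at (320,160) and the lens at (433,228). The scene crop shows the label face turned to the reader, with its edge where predicted to about 1 px. I'll check the tilt via the shoulder plane and recheck the lens.

```bash
python3 - <<'E'
from h import *
import pickle
from scipy.spatial.transform import Rotation as R
np.set_printoptions(precision=4,suppress=True)
d=pickle.load(open("m_wrist.pkl","rb")); s=get_state(); W=fcloud(d); f=d["frame"].astype(int); M=R.from_quat(s["tcp_rot"]).as_matrix(); T=(W-s["eef_pos"])@M
m=(np.hypot(T[...,0],T[...,1])<.035)&(abs(T[...,2]-.009)<.003)&(f[...,0]>1.5*f[...,2]); Q=W[m]
for _ in range(6):
    c=Q.mean(0); n=np.linalg.svd(Q-c,full_matrices=False)[2][2]; Q=Q[abs((Q-c)@n)<.0015]
n*=np.sign(n[2]); print("shoulder n",n,len(Q),"tilt",np.arctan2(-n[1],n[2]),n[0], "extent tool",((Q-s['eef_pos'])@M).min(0),((Q-s['eef_pos'])@M).max(0))
# plate edges again
a=topview(d,.58,.36,.018,.1,400)
m=(abs(W[...,2]-.018)<.004)&(abs(W[...,0]-.58)<.1)&(abs(W[...,1]-.36)<.1)
print(cv2.minAreaRect(W[m][:,:2].astype(np.float32)*1000))
# side edges of plate: per y bin min/max x
P=W[m]
ys=np.arange(.31,.42,.004); lo=[];hi=[]
for y in ys:
    q=P[abs(P[:,1]-y)<.003][:,0]; lo.append(np.percentile(q,1)); hi.append(np.percentile(q,99))
print("edge slopes (dx/dy)",np.polyfit(ys,lo,1),np.polyfit(ys,hi,1),"mid x",(np.mean(lo)+np.mean(hi))/2)
for X in([.5795,.3025,.247],):print(fproj(d,np.array(X)))
# head side-plane: front face fit & right side face
hm=(W[...,2]>.22)&(W[...,1]>.27)&(W[...,1]<.42)&(abs(W[...,0]-.58)<.06)&(d["z_map"]>0)
H=W[hm]; print(len(H),H.min(0),H.max(0))
rng=np.random.default_rng(1); rem=H
for j in range(3):
    best=None
    for i in range(1500):
        t=rem[rng.integers(0,len(rem),3)]; nn=np.cross(t[1]-t[0],t[2]-t[0]); l=np.linalg.norm(nn)
        if l<1e-4: continue
        nn/=l; k=abs((rem-t[0])@nn)<.0015
        if best is None or k.sum()>best.sum(): best=k
    Q=rem[best]; c=Q.mean(0); nn=np.linalg.svd(Q-c,full_matrices=False)[2][2]; print("plane",len(Q),nn,c); rem=rem[~best]
cv2.imwrite("pics/n.png",np.hstack([a,cv2.resize(d["frame"][170:290,390:510],(400,400),interpolation=cv2.INTER_CUBIC)])[:,:,::-1])
E
```

```text
shoulder n [-0.1383 -0.39    0.9104] 1060 tilt 0.40472506470567426 -0.1383369348338009 extent tool [ 0.0033 -0.0198  0.0063] [0.0244 0.0221 0.0112]
((579.4427490234375, 362.9468994140625), (140.86111450195312, 120.7005615234375), 89.97753143310547)
edge slopes (dx/dy) [-0.0034  0.522 ] [0.0026 0.6359] mid x 0.5788376428249744
[429.4024 227.6415]
7299 [0.547  0.2951 0.2281] [0.6109 0.3932 0.3039]
plane 3883 [-0.0016 -0.3953  0.9185] [0.579  0.3296 0.2852]
plane 1249 [-0.0029 -0.9214 -0.3886] [0.5748 0.3059 0.2556]
plane 968 [0.002  0.9283 0.3718] [0.5787 0.3025 0.2495]
```

View pics/n.png

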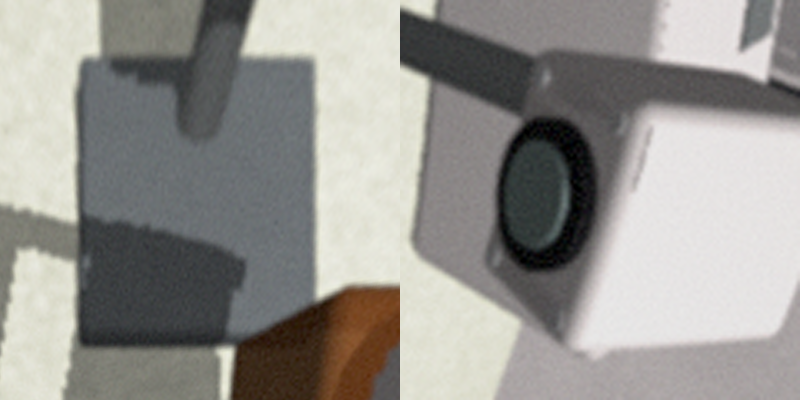

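The head planes give a reader yaw of about 1.569 and a lens at about (0.579, 0.303, 0.247). The bottle's tilt is 0.40 and its yaw 1.564. A final 2 mm trim, then a settle.

jog_arm(
  commands="-0.0005 0.002 0 0 0 0.005;-0.0005 0.002 0 0 0 0.005;-0.0005 0.002 0 0 0 0.005;-0.0005 0.002 0 0 0 0.005;-0.0005 0.002 0 0 0 0.005;-0.0005 0.002 0 0 0 0.005;-0.0005 0.002 0 0 0 0.005;-0.0005 0.002 0 0 0 0.005",
)

```text
time: 14.52
eef_pos: [0.5789, 0.1548, 0.2353]
tcp_rot: [-0.043, 0.979, 0.199, 0.008]
contact_force: [0.5, -0.5, -1.9]
opening: 0.379
```

```bash
python3 bm.py; python3 - <<'E'
from h import *
from scipy.spatial.transform import Rotation as R
s=get_state(); M=R.from_quat(s["tcp_rot"]).as_matrix()
hx=np.array([0,np.cos(.4),np.sin(.4)]); lab=s["eef_pos"]+.0472*M[:,2]+.022*hx
print(s["time"],abs(s["dq"]).max(),"label",lab,"err",lab-[.579,.1928,.2003],s["opening"])
d=vision.read_camera("scene"); cv2.imwrite("pics/o.png",d["frame"][:,:,::-1])
E
```

```text
face n [-1.      0.0008  0.0036] 1597 1597 toolframe n [ 0.996   0.0898 -0.001 ] dist axis 0.022545062732928247
shoulder tool z 0.008929346527756211 1887
tcp [0.5789 0.1548 0.2353]
[[-0.9961 -0.0877 -0.002 ]
 [-0.0816  0.9174  0.3894]
 [-0.0323  0.3881 -0.9211]]
14.575 0.001448164730249267 label [0.57876993 0.19347316 0.20040373] err [-0.00023007  0.00067316  0.00010373] 0.37445358630040904
```

View pics/o.png

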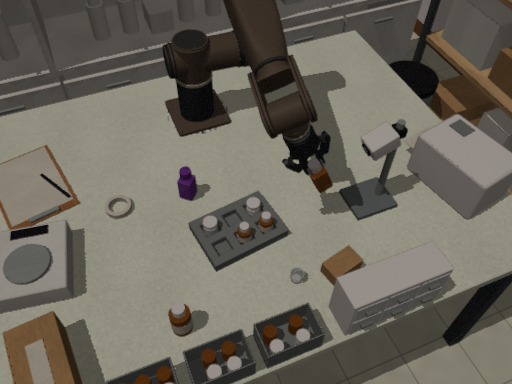

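The final scene view shows the bottle held at (318,175) in front of the reader, with the tray items and everything else where they were. The estimated label error is under 1 mm, so I'll hand in.

```bash
python3 -c "
from plant import ctrl; print(ctrl.sign_off())"
```

```text
the job is handed in; nothing more can be done
None
```

I screwed the square bottle's cap home, lifted the bottle out by the cap and held it in front of the reader. I handed the job in at about 14.6 s.

- **Cap:** I turned it 1.11 rad clockwise while the bottle stood in its pocket. The torque climbed to 1.0 N m against the hard stop, and the ridge ended on the label side.
- **Position:** the middle of the label is estimated at (0.579, 0.193, 0.200), less than 1 mm from my estimate of the reading spot. Camera calibration is only good to about 2 mm.
- **Facing:** the bottle's yaw matches the reader's to within 0.005 rad and its tilt is about 0.40 rad. The arm was still (joint speeds below 0.002 rad/s).
- **Surroundings:** the last scene picture shows the bottle clear of everything and the other objects still standing in place.

**Checks that disagreed:**
- My first lens reading from the wrist camera was about 4 pixels off the prediction. I put that down to the side of the lens barrel being visible, and the plane fits of the reader head agreed with the prediction to about 2 mm.
- The shoulder plane fit showed a 0.14 rad sideways slope. I took it for the rounded shoulder edge, because the flat side face was level to 0.004 rad.
- No camera saw the printed label at the end. Its direction is inferred from the bottle's measured faces.

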